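# Lay out the gear tray of an emergency light

## Task

Lay out the gear tray of the emergency light ready for wiring: transformer in the end seat next to the terminal block, battery in the end seat next to the cable glands, the charger module in the seat between them, and the relay centred on top of the charger. Every part stands upright in the middle of its seat (the relay in the middle of the charger's raised top) with its long side along the tray; set the parts down, do not drop them, and let go of them. Leave the solder reel, the screwdriver and the parts bin where they are.

Things in the scene. Friction and masses are not known exactly. Their poses are not given: they have to be found in the camera images.
- gear_tray: Shallow sheet-steel tray, fixed, 140 mm wide (x) and 432 mm long (y); origin under its centre. Floor top 2 mm, rim 12 mm above the bench. Low beads across the floor (2.5 mm high, 6 mm wide, at y = +-62.5 and +-187.5 mm) part off three equal seats centred at x = 0, y = -125, 0 and 125 mm. Terminal block at one end, gland bracket at the other; which end is which changes.
- terminal_block: White plastic screw-terminal strip with a row of eight brass screws, fixed across one end of the tray floor: 104 mm (its x, across the tray) by 18 mm by 17 mm high; origin under its centre on the tray floor, 203 mm along the tray from the tray's centre.
- gland_bracket: Upright steel plate with two round black cable glands, fixed across the other end of the tray: 104 mm (its x) by 22 mm by 34 mm high; origin under its centre on the tray floor, 203 mm along the tray from the tray's centre.
- transformer_center (a point): Mains transformer, 0.55 kg, 57 mm high; this point is its centre, 29 mm above its underside. Foot plate 44 (x) by 88 (y) mm, dark iron core 34 by 66 mm under a grey steel strap; the tan tape-wrapped winding stands out in the middle of both sides, 50 mm wide (x), 40 mm long (y), 11 to 47 mm above the underside: grip across x there. Long side along its y; same turned half round.
- charger_center (a point): Charger module, a flat white plastic case, loose, about 0.2 kg: 60 mm wide (x), 100 mm long (y overall), 30 mm high; the raised flat top is 60 by 74 mm, and at each end a 13 mm long terminal step is only 20 mm high. This point is its centre, 15 mm above its underside. Grip it across x. Long side along its y; same turned half round.
- relay_center (a point): Relay, loose, about 0.07 kg: a small block with a black base and a clear cover showing a copper coil, 34 mm wide (x), 50 mm long (y), 30 mm high. This point is its centre, 15 mm above its underside. Grip it across x. Its long side lies along its own y axis; either way round will do.
- battery_center (a point): Sealed lead-acid battery, a dark grey block, loose, about 0.57 kg: 43 mm wide (x), 97 mm long (y), 52 mm high, with two small brass lugs standing 6 mm higher near one long side. This point is its centre, 26 mm above its underside. Grip it across x. Its long side lies along its own y axis; either way round will do.
- solder_reel: Bystander: grey reel of solder wire standing on its flange, 62 mm across, 42 mm high, loose; origin under its centre.
- screwdriver: Bystander: screwdriver lying on the bench, about 190 mm long along its x, up to 26 mm high, loose; origin under its middle.
- parts_bin: Bystander: open black plastic bin, 100 mm (x) by 150 mm (y) by 55 mm high, loose; origin under its centre.
There are look-alikes about, which are no part of the job. Leave any red look-alike of the part that bears charger_center alone. Several things look just like the part that bears relay_center: the one meant starts farthest to the robot's left.

How it is judged:
By the outcome, as a careful person would: the job done as asked, in the order asked, and still so for the second after the job is handed in, with the robot touching nothing.
It also fails if it takes over 91 s, if anything falls off the work surface, if the arm or the gripper's body presses on something with over 40 N, if the wrist force passes 120 N, or if a joint passes its speed limit or range.

## Robot

A 6-joint arm with a two-finger parallel gripper is mounted at the origin on the work surface. World frame = base frame: x ahead of the robot, y to its left, z up, the work surface at z = 0. Lengths are in mm, angles in rad, forces in N, time in s.
With the tool pointing down it reaches from about 350 to 875 mm from the base axis. Payload 4.2 kg.
Tool frame: the origin (TCP) lies between the finger pads; the fingertips stand 11 mm ahead of it and the grasp point (between the pads) lies 8 mm behind it; z points along the fingers, y is the line along which they close (so a half turn about z gives the same grasp; the last joint's range is limited). The gripper opens to 87 mm and grips with 3 to 60 N. Pads are 19 mm wide; open, the fingers measure 117 mm over their backs; the gripper's body (75 mm by 190 mm) begins 51 mm behind the grasp point.
Start: joints at [-1.023, 0.385, 0.008, 0, -1.194, -0.259], TCP at [178.017, -599.09, 233.55] pointing down, gripper open.
Joint ranges: [-3.14, 3.14], [-1.21, 2.06], [-1.07, 1.41], [-3.16, 2.05], [-2.99, -0.16], [-3.1, 3.1]. Speed limits (rad/s): [2.79, 2.79, 3.14, 3.14, 3.14, 3.14].

## Interface

Orientations are given as a unit quaternion [x, y, z, w].
In Python, from bench import bot gives the robot as it stands.
- The arm moves only by the shell command python3 -m jog 'ROWS' [OPENING]. ROWS is JSON, one flat list of numbers, 6 for each row, row after row: the shift along the world's x, y, z normalised to -1 to 1, where 1 is 0.75 m, then the turn, a rotation vector about the world's x, y, z normalised to -1 to 1, where 1 is pi rad. A call has exactly 5 rows; each row is the pose to reach, as a shift and turn from the pose commanded when the call began, turning the shorter way round; what a row does not reach only later rows make up. A row lasts 1/10 s, in which the tool goes at most 50 mm and 8.59 degrees, less where a joint would pass 70% of its speed; a pose out of reach is approached as far as the arm can. A call with a number of a shift or a turn outside -1 to 1 is refused whole. A call with a gripper value outside its range is refused whole. OPENING is the closure, from 0 (fully open) to 1 (shut), set as the call begins (- or left out, the last holds). The fingers move at their own pace and stop on an object; the grip force is fixed at half the most. Time passes only in rows, so rows that repeat a pose let the fingers close, or fill a call up. It gives the time, the measured TCP pose, the force, the opening and the grip force at its end, in the units of the state.
- bot.sense(): the state, without advancing time (a new reading comes with each control period).
- bot.get_image(name): name is "side" or "top" or "wrist"; returns the picture (480x640x3 uint8, blue, green, red); there is no depth.
- bot.get_calibration(name): a dict with "mtx" (3x3 intrinsics, pixels), "world_to_cam" (4x4, takes a point from world to camera coordinates). Camera axes: x right, y down, z forward; pixel columns grow to the right and rows downward; lengths in mm; the calibration is good to about 2 mm. A picture is of the moment at which its call begins: read the wrist's pose just before it. get_calibration takes no time and is no camera call; for the wrist camera it gives the pose at the moment of the call.
- bot.hand_in(): hands the job in; it is judged then, once.
The state is a dict: "clock": time; "joints": joint angles; "qd": joint speeds; "effort": joint torques, N m; "tool_pos": TCP position; "eef_rot": TCP orientation; "wrist_force": force on the tool from outside, world axes, zero at the start; "torque": the same for the moment, N m; "grip_width": finger opening in mm; "grip_force": force on a finger pad.
Only numpy, scipy, OpenCV 4.12 (cv2) and the standard library are available. Lean on these libraries where they do the work, as an engineer would, in place of code of your own. Each camera call takes 0.05 s, during which the arm holds its last target. There are 200 camera calls.

## Working session

There is one attempt and no reset: what is moved stays moved. The work goes in short steps, Python scripts to look and compute and a shell command to move; the robot and the scene stay as the last step left them, time stands still between calls to the robot, and variables do not carry over. Pictures are saved under pics/ and viewed, at most 14 in all, crops included, and the job is handed in when it is done.

```bash
ls; mkdir -p pics; python3 - <<'E'
from bench import bot
import cv2,numpy as np
np.set_printoptions(precision=2,suppress=True)
s=bot.sense();print({k:np.round(v,3).tolist() for k,v in s.items()})
for n in("top","side"):
    cv2.imwrite(f"pics/{n}0.png",bot.get_image(n));c=bot.get_calibration(n);print(n,np.array(c["mtx"]),np.array(c["world_to_cam"]))
E
```

```text
pics
{'clock': 0.0, 'joints': [-1.023, 0.386, 0.007, -0.001, -1.194, -0.259], 'qd': [0.0, -0.001, -0.0, 0.002, -0.001, -0.0], 'effort': [0.001, -39.066, 18.74, 4.22, 0.011, -0.0], 'tool_pos': [177.85, -598.555, 232.451], 'eef_rot': [-0.144, 0.99, 0.001, -0.0], 'wrist_force': [0.927, -0.529, 0.141], 'torque': [0.015, 0.019, -0.012], 'grip_force': 0.0, 'grip_width': 87.308}
top [[616.84   0.   313.4 ]
 [  0.   616.84 241.01]
 [  0.     0.     1.  ]] [[  -0.01   -1.     -0.     -6.94]
 [  -0.99    0.01   -0.12  556.63]
 [   0.12   -0.     -0.99 1493.03]
 [   0.      0.      0.      1.  ]]
side [[434.36   0.   313.65]
 [  0.   434.36 241.04]
 [  0.     0.     1.  ]] [[   0.99   -0.13    0.01 -572.88]
 [  -0.08   -0.62   -0.78   97.88]
 [   0.11    0.77   -0.63 1085.37]
 [   0.      0.      0.      1.  ]]
```

View pics/top0.png

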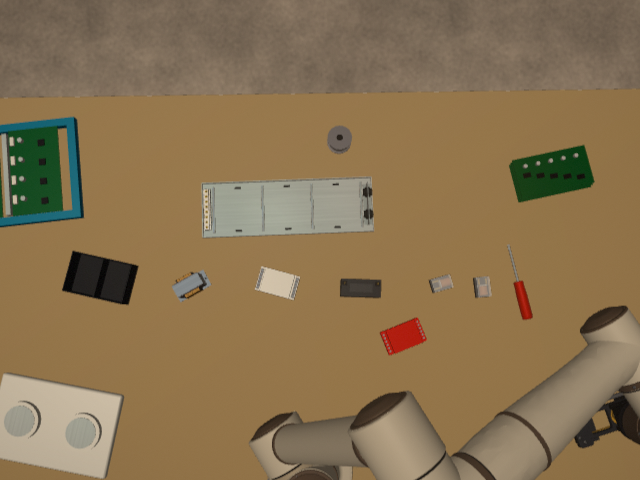

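View pics/side0.png

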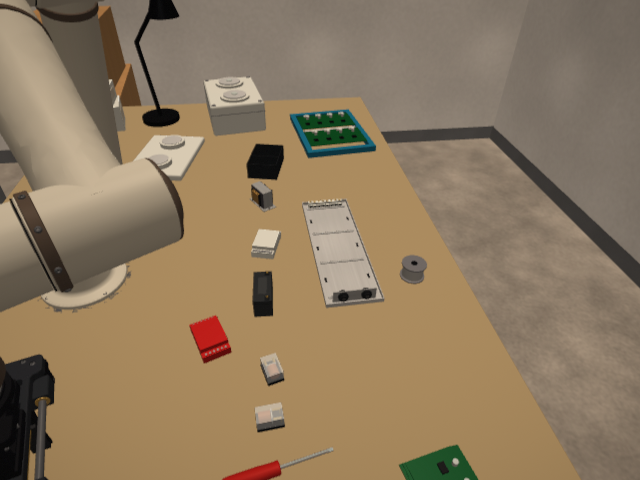

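The top view has the terminal block at the left (+y) end (207,210) and the glands at the right (370,203). The parts are the transformer (190,285), charger (277,283), battery (360,288) and target relay (441,284). The look-alikes are the second relay (483,287) and the red charger (403,336). The side view agrees.

```bash
cat > h.py <<'E'
from bench import bot
import cv2,numpy as np
from scipy.spatial.transform import Rotation as R
np.set_printoptions(precision=1,suppress=True)
def cal(n):
    c=bot.get_calibration(n);return np.array(c["mtx"],float),np.array(c["world_to_cam"],float)
def cast(uv,z,c):
    K,T=c;uv=np.atleast_2d(np.asarray(uv,float))
    d=(np.c_[uv,np.ones(len(uv))]@np.linalg.inv(K).T)@T[:3,:3]
    o=-T[:3,:3].T@T[:3,3]
    return o+d*((z-o[2])/d[:,2])[:,None]
def rect(pts):
    "centre, sizes (short,long), yaw in deg of the long side measured from world y"
    (c,(w,h),a)=cv2.minAreaRect(pts[:,:2].astype(np.float32))
    b=cv2.boxPoints((c,(w,h),a));e=b[1]-b[0];f=b[2]-b[1]
    l=e if np.hypot(*e)>np.hypot(*f) else f
    y=np.degrees(np.arctan2(-l[0],l[1]));y=(y+90)%180-90
    return np.array(c),sorted((w,h)),y
def blob(img,mask,win):
    x0,y0,x1,y1=win;m=np.zeros(mask.shape,np.uint8);m[y0:y1,x0:x1]=mask[y0:y1,x0:x1]
    n,l,s,c=cv2.connectedComponentsWithStats(m);k=1+np.argmax(s[1:,4])
    return max(cv2.findContours((l==k).astype(np.uint8),0,1)[0],key=len)[:,0,:]
E
python3 - <<'E'
from h import *
im=cv2.imread("pics/top0.png");hsv=cv2.cvtColor(im,cv2.COLOR_BGR2HSV)
bench=cv2.inRange(hsv,(8,90,60),(25,255,255))
c=cal("top")
for n,w,z in(("tray",(195,170,380,245),12),("trafo",(165,262,215,305),30),("charger",(245,260,307,305),22),("batt",(333,272,388,304),50),("relay",(425,272,458,296),25)):
    m=255-bench
    p=blob(im,m,w);r=rect(cast(p,z,c));print(n,*r)
tape=cv2.inRange(hsv,(8,90,60),(25,255,255))
K,T=cal("wrist");s=bot.sense()
Rt=R.from_quat(s["eef_rot"]).as_matrix();o=-T[:3,:3].T@T[:3,3]
print("wristcam in tool",Rt.T@(o-s["tool_pos"]));print(Rt.T@T[:3,:3].T,K)
cr=cv2.resize(im[165:310,160:400],None,fx=3.3,fy=3.3,interpolation=2);cv2.imwrite("pics/c1.png",cr)
E
```

```text
tray [647.9  50.9] [142.56631469726562, 432.8816223144531] 1.3647003
trafo [453.4 288.4] [49.366695404052734, 88.47467041015625] 28.206238
charger [455.6  76.2] [61.62488555908203, 100.2374267578125] -16.008583
batt [ 439.3 -126.4] [41.135826110839844, 97.29109191894531] -0.83238983
relay [ 448.2 -328.2] [34.30937576293945, 53.99263381958008] 15.014877
wristcam in tool [  67.9    0.3 -151.3]
[[ 0.  -1.  -0.3]
 [ 1.   0.  -0. ]
 [ 0.  -0.3  1. ]] [[428.5   0.  311. ]
 [  0.  428.5 244.1]
 [  0.    0.    1. ]]
```

View pics/c1.png

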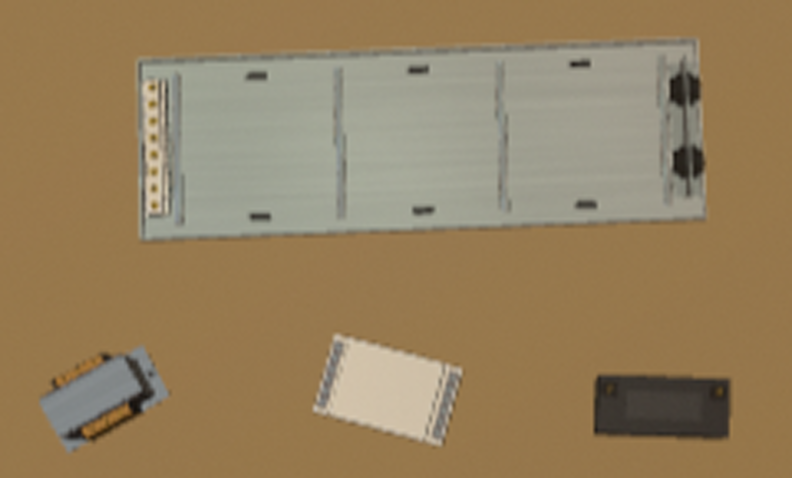

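```bash
cat > snap.py <<'E'
import sys,pickle
from h import *
n=sys.argv[1];c=cal("wrist");im=bot.get_image("wrist");cv2.imwrite(f"pics/{n}.png",im);pickle.dump(c,open(f"pics/{n}.pkl","wb"))
E
python3 -m jog '[0.167,0.287,0,0,0,0.238,0.167,0.287,0,0,0,0.238,0.167,0.287,0,0,0,0.238,0.167,0.287,0,0,0,0.238,0.167,0.287,0,0,0,0.238]' 0
python3 -m jog '[0.167,0.287,0,0,0,0.238,0.167,0.287,0,0,0,0.238,0.167,0.287,0,0,0,0.238,0.167,0.287,0,0,0,0.238,0.167,0.287,0,0,0,0.238]'
python3 snap.py w_batt
python3 -m jog '[0.033,0.33,0,0,0,0.087,0.033,0.33,0,0,0,0.087,0.033,0.33,0,0,0,0.087,0.033,0.33,0,0,0,0.087,0.033,0.33,0,0,0,0.087]'
python3 snap.py w_charger
python3 -m jog '[0,0.279,0,0,0,0,0,0.279,0,0,0,0,0,0.279,0,0,0,0,0,0.279,0,0,0,0,0,0.279,0,0,0,0]'
python3 snap.py w_trafo
python3 - <<'E'
from h import *
a=np.vstack([np.hstack([cv2.imread(f"pics/w_{n}.png") for n in p]) for p in(("batt","charger"),)]);t=cv2.imread("pics/w_trafo.png")
cv2.imwrite("pics/m1.png",cv2.resize(np.vstack([a,np.hstack([t,t*0])]),(800,600),interpolation=3))
E
```

```text
clock: 0.6
tool_pos: [303.6, -381.9, 233.2]
eef_rot: [-0.498, 0.867, 0.0, -0.0]
wrist_force: [1.1, -0.4, 0.5]
grip_width: 86.8
grip_force: 0.0
clock: 1.1
tool_pos: [428.9, -166.5, 233.5]
eef_rot: [0.78, -0.625, -0.0, -0.0]
wrist_force: [1.3, -1.3, -0.0]
grip_width: 87.0
grip_force: 0.0
clock: 1.65
tool_pos: [452.8, 80.9, 233.5]
eef_rot: [0.857, -0.516, -0.0, -0.0]
wrist_force: [0.7, -0.5, 0.9]
grip_width: 87.1
grip_force: 0.0
clock: 2.2
tool_pos: [453.1, 292.4, 232.7]
eef_rot: [0.858, -0.514, -0.0, -0.0]
wrist_force: [-0.9, -0.7, -0.2]
grip_width: 86.9
grip_force: 0.0
```

View pics/m1.png

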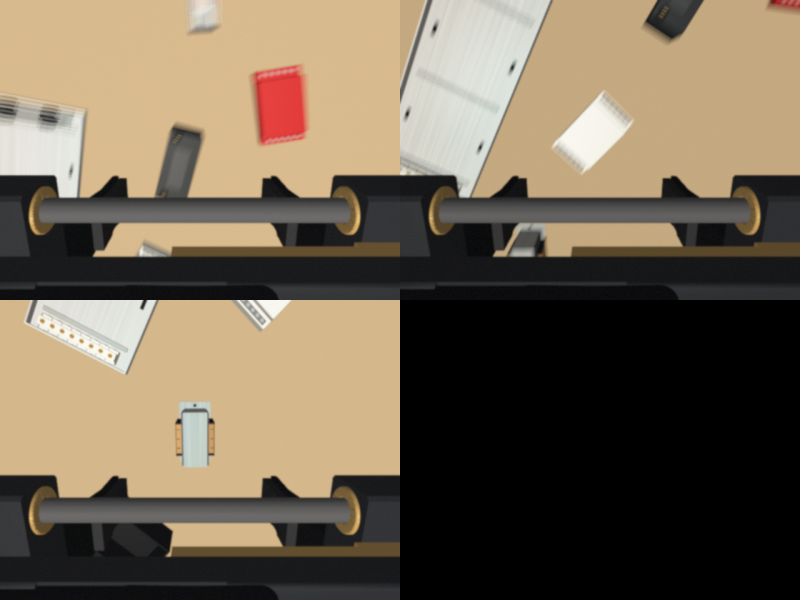

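The wrist view (mosaic ×0.625) shows the transformer between the fingers, upright and aligned, at about full-image (312,216). The tray's terminal-block corner is also in view; the gripper hides the lower half of the picture.

```bash
python3 snap.py w_tr2; python3 - <<'E'
from h import *
import pickle
im=cv2.imread("pics/w_tr2.png");c=pickle.load(open("pics/w_tr2.pkl","rb"));hsv=cv2.cvtColor(im,cv2.COLOR_BGR2HSV)
s=bot.sense();p=s["tool_pos"];Rt=R.from_quat(s["eef_rot"]).as_matrix();print("pose",p,np.degrees(np.arctan2(Rt[1,1],Rt[0,1]))%360)
m=cv2.inRange(hsv,(0,0,90),(180,62,255))
b=blob(im,m,(240,140,390,285));print("bbox",cv2.boundingRect(b),cv2.minAreaRect(b))
for z in(2,57):
    q=(cast(b,z,c)-p)@Rt; 
    for lo,hi in((0,.15),(.35,.95)):
        v=b[:,1];f=(v-v.min())/np.ptp(v);k=(f>=lo)&(f<=hi);print(z,lo,"x",q[k,0].min(),q[k,0].max(),"y",q[k,1].min(),q[k,1].max())
np.savetxt("pics/b.txt",b,"%d")
# strap side edges fit -> yaw
v=b[:,1];f=(v-v.min())/np.ptp(v);k=(f>.4)&(f<.9);q=cast(b,57,c);u=b[:,0];mid=np.median(u)
for sd in(u<mid,u>mid):
    w=q[k&sd][:,:2].astype(np.float32);d=cv2.fitLine(w,2,0,.01,.01).ravel();print("edge yaw",np.degrees(np.arctan2(-d[0],d[1])))
E
```

```text
pose [452.8 289.4 232.6] 208.01794287872298
bbox (285, 162, 52, 107) ((310.5, 215.0), (106.0, 51.0), 90.0)
2 0 x 28.753731792785512 41.87218433557419 y -24.42198448077991 20.584146436138372
2 0.35 x -49.74853280194573 8.338212323753327 y -23.584172713811743 21.759586478911313
57 0 x 34.1791072557356 45.4080786824561 y -21.12999649918194 17.39379709956274
57 0.35 x -33.01629427442888 16.704082359949552 y -20.412856702276034 18.399935789402083
edge yaw -154.8376
edge yaw -147.3578
```

```bash

python3 -m jog '[0.0013,0.0023,-0.06,0,0,0,0.0013,0.0023,-0.12,0,0,0,0.0013,0.0023,-0.18,0,0,0,0.0013,0.0023,-0.2,0,0,0,0.0013,0.0023,-0.2,0,0,0]' 0 | sed -n 1,4p
python3 -m jog '[0,0,-0.03,0,0,0,0,0,-0.06,0,0,0,0,0,-0.075,0,0,0,0,0,-0.082,0,0,0,0,0,-0.082,0,0,0]'
python3 -m jog '[0,0,0,0,0,0,0,0,0,0,0,0,0,0,0,0,0,0,0,0,0,0,0,0,0,0,0,0,0,0]' 1
python3 -m jog '[0,0,0,0,0,0,0,0,0,0,0,0,0,0,0,0,0,0,0,0,0,0,0,0,0,0,0,0,0,0]'
```

```text
clock: 2.8
tool_pos: [452.8, 286.5, 80.9]
eef_rot: [0.856, -0.517, -0.001, 0.004]
wrist_force: [0.2, 1.0, -0.1]
clock: 3.3
tool_pos: [454.6, 289.8, 22.5]
eef_rot: [0.857, -0.516, 0.0, -0.0]
wrist_force: [0.4, -0.2, -0.0]
grip_width: 87.1
grip_force: 0.0
clock: 3.8
tool_pos: [454.3, 290.0, 22.3]
eef_rot: [0.857, -0.516, 0.0, -0.0]
wrist_force: [-1.1, 0.7, 0.8]
grip_width: 54.7
grip_force: 0.0
clock: 4.3
tool_pos: [454.1, 289.9, 22.2]
eef_rot: [0.857, -0.516, -0.0, 0.0]
wrist_force: [-1.4, 0.2, 2.7]
grip_width: 49.5
grip_force: 29.9
```

```bash

python3 -m jog '[0,0,0.03,0,0,0,0,0,0.07,0,0,0,0,0,0.11,0,0,0,0.02,-0.012,0.14,0,0,-0.015,0.05,-0.03,0.16,0,0,-0.03]' | sed -n 2,6p
python3 -m jog '[0.05,-0.031,0,0,0,-0.03,0.1,-0.062,0,0,0,-0.06,0.15,-0.093,0,0,0,-0.09,0.185,-0.115,0,0,0,-0.11,0.204,-0.124,0,0,0,-0.118]'
python3 -m jog '[0,0,0,0,0,0,0,0,0,0,0,0,0,0,0,0,0,0,0,0,0,0,0,0,0,0,0,0,0,0]'
python3 snap.py w_seat1
python3 - <<'E'
from h import *
a=cv2.imread("pics/w_seat1.png");cv2.imwrite("pics/v5.png",a)
E
```

```text
tool_pos: [491.2, 267.6, 142.7]
eef_rot: [0.831, -0.556, -0.0, -0.0]
wrist_force: [-1.1, 0.9, -4.6]
grip_width: 49.4
grip_force: 29.9
clock: 5.3
tool_pos: [645.6, 171.8, 139.1]
eef_rot: [0.713, -0.701, -0.001, 0.002]
wrist_force: [-0.4, 0.3, -4.8]
grip_width: 49.9
grip_force: 29.9
clock: 5.8
tool_pos: [644.1, 175.0, 142.2]
eef_rot: [0.715, -0.699, -0.0, -0.0]
wrist_force: [0.2, 0.5, -5.8]
grip_width: 49.6
grip_force: 29.9
```

View pics/v5.png

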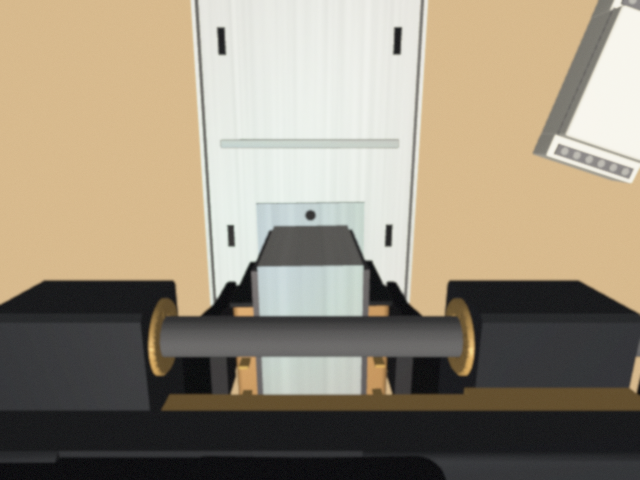

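The view shows the held transformer upright with its foot edge at row 203 (columns 257–364), the bead at row 143, and the tray rim at about columns 195–215 and 405–425. I'll measure the tray from these.

```bash
cat > tray.py <<'E'
import sys,pickle
from h import *
def run(n,bead_rows,rows=(5,270),cols=(120,500)):
    im=cv2.imread(f"pics/{n}.png");c=pickle.load(open(f"pics/{n}.pkl","rb"));hsv=cv2.cvtColor(im,cv2.COLOR_BGR2HSV)
    t=255-cv2.inRange(hsv,(8,60,60),(25,255,255))
    L=[];Rr=[]
    for v in range(rows[0],rows[1],3):
        u=np.flatnonzero(t[v,cols[0]:cols[1]])+cols[0];L.append((u[0],v));Rr.append((u[-1],v))
    P=[]
    for e in(L,Rr):
        q=cast(e,12,c)[:,:2].astype(np.float32);d=cv2.fitLine(q,cv2.DIST_HUBER,0,.01,.01).ravel();P.append(d);print("edge yaw",np.degrees(np.arctan(-d[0]/d[1])),"pt",d[2:])
    yaw=np.mean([np.arctan(-d[0]/d[1]) for d in P])
    xat=lambda y:np.mean([d[2]+(y-d[3])*d[0]/d[1] for d in P])
    y=P[0][3];print("width",abs((P[0][2]-(P[1][2]+(y-P[1][3])*P[1][0]/P[1][1])))*np.cos(yaw))
    g=cv2.cvtColor(im,cv2.COLOR_BGR2GRAY).astype(float)
    for lo,hi,loc in bead_rows:
        pr=g[lo:hi,255:370].mean(1);w=np.clip(np.median(pr)-pr-3,0,None);v=(w*np.arange(lo,hi)).sum()/w.sum()
        b=cast((312,v),4.5,c)[0];print("bead row",v,"at",b[:2],"midline x",xat(b[1]))
        for s in(125,0,-125):
            y=b[1]+(s-loc)*np.cos(yaw);print("seat",s,xat(y),y)
    return c
if __name__=="__main__":
    c=run("w_seat1",[(128,158,62.5)])
    s=bot.sense();p=s["tool_pos"];Rt=R.from_quat(s["eef_rot"]).as_matrix();print("tool yaw",np.degrees(np.arctan2(Rt[1,1],Rt[0,1]))%360-180)
    print("foot in tool",(cast([(257,203),(364,203)],p[2]-20,c)-p)@Rt)
E
python3 tray.py
```

```text
edge yaw 1.3727219 pt [717.  113.2]
edge yaw 1.3628864 pt [576.7 109.9]
width 140.38815
bead row 142.89310103780178 at [645.  113.3] midline x 646.8119086424931
seat 125 645.3200072414822 175.73852855881648
seat 0 648.303810043504 50.774142572488344
seat -125 651.2876128455258 -74.19024341383978
tool yaw 1.3065132511398474
foot in tool [[ 40.7 -21.8  20. ]
 [ 40.7  21.3  20. ]]
```

```bash

python3 -m jog '[0.0016,-0.0021,-0.03,0,0,0,0.0016,-0.0021,-0.07,0,0,0,0.0016,-0.0021,-0.11,0,0,0,0.0016,-0.0021,-0.135,0,0,0,0.0016,-0.0021,-0.145,0,0,0]' | sed -n 2,6p
python3 -m jog '[0,0,-0.003,0,0,0,0,0,-0.006,0,0,0,0,0,-0.009,0,0,0,0,0,-0.011,0,0,0,0,0,-0.0115,0,0,0]'
python3 -m jog '[0,0,-0.001,0,0,0,0,0,-0.001,0,0,0,0,0,-0.001,0,0,0,0,0,-0.001,0,0,0,0,0,-0.001,0,0,0]'
```

```text
tool_pos: [644.3, 172.4, 30.8]
eef_rot: [0.715, -0.699, -0.001, 0.002]
wrist_force: [-0.1, 0.3, -5.0]
grip_width: 49.8
grip_force: 29.9
clock: 6.85
tool_pos: [646.1, 172.9, 25.2]
eef_rot: [0.715, -0.699, 0.0, -0.0]
wrist_force: [-0.2, -0.9, -5.1]
grip_width: 49.8
grip_force: 29.9
clock: 7.35
tool_pos: [646.2, 172.9, 24.3]
eef_rot: [0.715, -0.699, 0.0, -0.0]
wrist_force: [0.1, 0.4, -3.8]
grip_width: 50.3
grip_force: 29.9
```

```bash

python3 -m jog '[0,0,-0.001,0,0,0,0,0,-0.001,0,0,0,0,0,-0.001,0,0,0,0,0,-0.001,0,0,0,0,0,-0.001,0,0,0]' | sed -n 3,5p
python3 -m jog '[0,0,0,0,0,0,0,0,0,0,0,0,0,0,0,0,0,0,0,0,0,0,0,0,0,0,0,0,0,0]' 0 | sed -n 2,6p
python3 -m jog '[0,0,0.04,0,0,0,0,0,0.1,0,0,0,0,0,0.16,0,0,0,0,0,0.22,0,0,0,-0.02,-0.03,0.276,0,0,0]'| sed -n 2,6p
python3 -m jog '[-0.256,-0.347,0,0,0,-0.012,-0.256,-0.347,0,0,0,-0.012,-0.256,-0.347,0,0,0,-0.012,-0.256,-0.347,0,0,0,-0.012,-0.256,-0.347,0,0,0,-0.012]'| sed -n 2,6p
```

```text
eef_rot: [0.715, -0.699, 0.0, -0.0]
wrist_force: [-2.7, -1.3, 5.6]
grip_width: 49.7
tool_pos: [646.0, 172.8, 22.9]
eef_rot: [0.715, -0.699, 0.0, 0.0]
wrist_force: [0.2, -0.2, 0.1]
grip_width: 81.5
grip_force: 0.0
tool_pos: [632.0, 151.8, 231.9]
eef_rot: [0.716, -0.699, 0.001, -0.001]
wrist_force: [-0.5, -0.3, 0.4]
grip_width: 86.9
grip_force: 0.0
tool_pos: [481.0, -52.2, 230.3]
eef_rot: [-0.702, 0.713, -0.0, 0.0]
wrist_force: [1.4, -0.3, 0.6]
grip_width: 87.2
grip_force: 0.0
```

```bash

python3 -m jog '[-0.03,-0.04,0,0,0,0,-0.056,-0.076,0,0,0,0,-0.056,-0.076,0,0,0,0,-0.056,-0.076,0,0,0,0,-0.056,-0.076,0,0,0,0]'| sed -n 2,3p
python3 snap.py w_b2; python3 - <<'E'
from h import *
import pickle
im=cv2.imread("pics/w_b2.png");c=pickle.load(open("pics/w_b2.pkl","rb"))
s=bot.sense();p=s["tool_pos"];Rt=R.from_quat(s["eef_rot"]).as_matrix();print(p,np.degrees(np.arctan2(Rt[1,1],Rt[0,1]))%360-180)
m=cv2.inRange(im,(0,0,0),(95,95,95));b=blob(im,m,(240,60,390,278));print(cv2.boundingRect(b))
print(rect(cast(b,52,c)))
cv2.imwrite("pics/v6.png",im)
E
```

```text
tool_pos: [441.1, -107.5, 230.3]
eef_rot: [-0.702, 0.713, -0.0, 0.0]
[ 441.2 -107.3  230.2] -0.8610399184435664
(286, 133, 57, 124)
(array([ 439.5, -127.7]), [41.06718826293945, 94.6160888671875], np.float32(-2.786255))
```

View pics/v6.png

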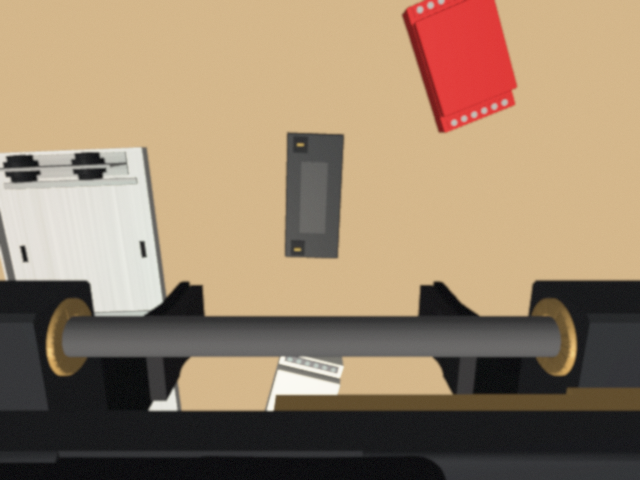

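The battery is upright at pixels (286–343, 133–257), almost straight, and the wrist estimate matches the top view to about 1 mm.

```bash

python3 -m jog '[-0.0023,-0.027,-0.05,0,0,-0.0065,-0.0023,-0.027,-0.11,0,0,-0.0065,-0.0023,-0.027,-0.17,0,0,-0.0065,-0.0023,-0.027,-0.2,0,0,-0.0065,-0.0023,-0.027,-0.2,0,0,-0.0065]' 0 | sed -n 2,4p
python3 -m jog '[0,0,-0.03,0,0,0,0,0,-0.055,0,0,0,0,0,-0.07,0,0,0,0,0,-0.077,0,0,0,0,0,-0.077,0,0,0]' | sed -n 2,4p
python3 -m jog '[0,0,0,0,0,0,0,0,0,0,0,0,0,0,0,0,0,0,0,0,0,0,0,0,0,0,0,0,0,0]' 1 | sed -n 5p
python3 -m jog '[0,0,0,0,0,0,0,0,0,0,0,0,0,0,0,0,0,0,0,0,0,0,0,0,0,0,0,0,0,0]'
```

```text
tool_pos: [436.8, -127.5, 76.9]
eef_rot: [-0.694, 0.72, 0.003, -0.003]
wrist_force: [0.1, 0.6, 0.3]
tool_pos: [439.8, -127.8, 22.9]
eef_rot: [-0.695, 0.719, -0.0, 0.0]
wrist_force: [-0.6, 1.3, -0.7]
grip_width: 55.3
clock: 11.9
tool_pos: [439.1, -128.1, 22.5]
eef_rot: [-0.694, 0.72, -0.0, 0.0]
wrist_force: [0.7, -0.2, 0.2]
grip_width: 42.9
grip_force: 29.9
```

```bash

python3 -m jog '[0,0,0.03,0,0,0,0,0,0.07,0,0,0,0,0,0.11,0,0,0,0.02,0.005,0.14,0,0,0.005,0.05,0.0125,0.16,0,0,0.01]' | sed -n 2,6p
python3 -m jog '[0.055,0.014,0,0,0,0.003,0.115,0.029,0,0,0,0.006,0.175,0.044,0,0,0,0.009,0.215,0.054,0,0,0,0.0093,0.233,0.0587,0,0,0,0.0093]' | sed -n 2,3p
python3 -m jog '[0,0,0,0,0,0,0,0,0,0,0,0,0,0,0,0,0,0,0,0,0,0,0,0,0,0,0,0,0,0]'
python3 snap.py w_seat3
python3 - <<'E'
from h import *
a=cv2.imread("pics/w_seat3.png");cv2.imwrite("pics/v7.png",a)
E
```

```text
tool_pos: [474.6, -118.7, 143.1]
eef_rot: [-0.705, 0.709, 0.001, -0.0]
wrist_force: [0.6, 0.3, -5.2]
grip_width: 42.8
grip_force: 29.9
tool_pos: [652.2, -73.7, 139.4]
eef_rot: [0.716, -0.698, -0.002, 0.001]
clock: 13.4
tool_pos: [650.4, -75.0, 142.8]
eef_rot: [0.716, -0.699, -0.0, -0.0]
wrist_force: [0.9, -0.4, -5.2]
grip_width: 42.9
grip_force: 29.9
```

View pics/v7.png

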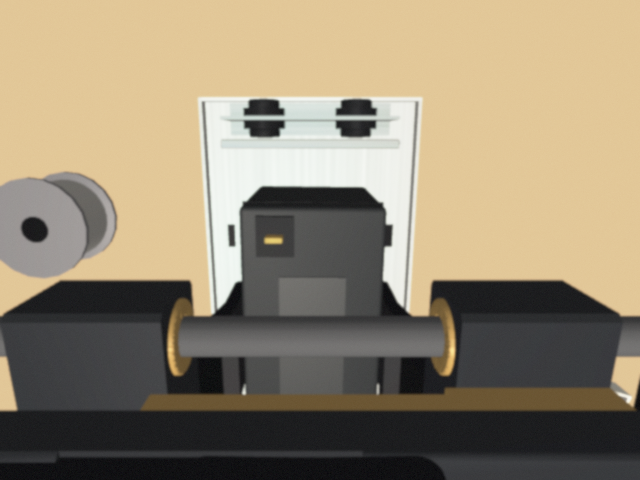

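```bash
python3 - <<'E'
from h import *
import pickle
c=pickle.load(open("pics/w_seat3.pkl","rb"));s=bot.sense();p=s["tool_pos"];Rt=R.from_quat(s["eef_rot"]).as_matrix();print(p)
for uv,z in(((242,207),29.5),((385,207),29.5),((262,187),-22.5),((367,187),-22.5)): print((cast(uv,p[2]+z,c)[0]-p)@Rt)
import tray
tray.run("w_seat3",[(132,152,-187.5)],rows=(110,270),cols=(150,470))
im=cv2.imread("pics/w_seat3.png");print(im[180:214:2,310].mean(1))
E
```

```text
[650.6 -74.9 142.8]
[ 47.5 -19.8 -29.5]
[ 47.5  21.2 -29.5]
[ 46.9 -19.8  22.5]
[46.9 22.7 22.5]
edge yaw 1.3636105 pt [ 722.3 -104.5]
edge yaw 1.4686451 pt [ 581.9 -109.8]
width 140.54922
bead row 133.93533574224634 at [ 651.5 -142.4] midline x 652.9567628426779
seat 125 645.2337626729898 169.9607810541897
seat 0 648.3229629671939 44.99894328563502
seat -125 651.4121628841832 -79.9628792241306
[240.3 241.3 238.  174.3  45.3  27.7  28.3  29.   25.7  26.3  27.3  35.3
  28.3  29.   49.   67.7  82.3]
```

```bash

python3 -m jog '[0.0015,-0.0007,-0.03,0,0,0,0.0015,-0.0007,-0.07,0,0,0,0.0015,-0.0007,-0.11,0,0,0,0.0015,-0.0007,-0.135,0,0,0,0.0015,-0.0007,-0.145,0,0,0]' | sed -n 2,6p
python3 -m jog '[0,0,-0.003,0,0,0,0,0,-0.006,0,0,0,0,0,-0.009,0,0,0,0,0,-0.011,0,0,0,0,0,-0.012,0,0,0]'
python3 -m jog '[0,0,-0.001,0,0,0,0,0,-0.001,0,0,0,0,0,-0.001,0,0,0,0,0,-0.001,0,0,0,0,0,-0.001,0,0,0]'
```

```text
tool_pos: [650.5, -75.4, 31.4]
eef_rot: [0.715, -0.699, -0.002, 0.002]
wrist_force: [-0.2, -0.5, -4.3]
grip_width: 42.8
grip_force: 29.9
clock: 14.45
tool_pos: [652.4, -75.2, 25.2]
eef_rot: [0.716, -0.698, 0.0, -0.0]
wrist_force: [0.3, -0.0, -5.4]
grip_width: 42.8
grip_force: 29.9
clock: 14.95
tool_pos: [652.4, -75.2, 24.6]
eef_rot: [0.716, -0.698, 0.0, -0.0]
wrist_force: [-1.8, 0.4, 0.7]
grip_width: 42.9
grip_force: 29.9
```

```bash

python3 -m jog '[0,0,0,0,0,0,0,0,0,0,0,0,0,0,0,0,0,0,0,0,0,0,0,0,0,0,0,0,0,0]' 0 | sed -n 2,6p
python3 -m jog '[0,0,0.04,0,0,0,0,0,0.1,0,0,0,0,0,0.16,0,0,0,0,0,0.22,0,0,0,-0.02,0.018,0.275,0,0,0]'| sed -n 2,6p
python3 -m jog '[-0.235,0.209,0,0,0,-0.0965,-0.235,0.209,0,0,0,-0.0965,-0.235,0.209,0,0,0,-0.0965,-0.235,0.209,0,0,0,-0.0965,-0.235,0.209,0,0,0,-0.0965]'| sed -n 2,3p
python3 -m jog '[0,0,0,0,0,0,0,0,0,0,0,0,0,0,0,0,0,0,0,0,0,0,0,0,0,0,0,0,0,0]' | sed -n 2,3p
python3 snap.py w_c2; python3 - <<'E'
from h import *
import pickle
im=cv2.imread("pics/w_c2.png");c=pickle.load(open("pics/w_c2.pkl","rb"));hsv=cv2.cvtColor(im,cv2.COLOR_BGR2HSV)
s=bot.sense();p=s["tool_pos"];Rt=R.from_quat(s["eef_rot"]).as_matrix();print(p,np.degrees(np.arctan2(Rt[1,1],Rt[0,1]))%360-180)
m=cv2.inRange(hsv,(0,0,60),(180,60,255));b=blob(im,m,(230,60,400,282));print(cv2.boundingRect(b))
for z in(5,20,30):print(rect(cast(b,z,c)))
cv2.imwrite("pics/v8.png",im)
E
```

```text
tool_pos: [652.3, -75.3, 24.0]
eef_rot: [0.716, -0.698, 0.0, -0.0]
wrist_force: [-0.3, -0.8, 0.3]
grip_width: 74.9
grip_force: 0.0
tool_pos: [638.1, -62.7, 232.3]
eef_rot: [0.715, -0.699, 0.001, -0.001]
wrist_force: [1.2, 0.8, -0.1]
grip_width: 87.0
grip_force: 0.0
tool_pos: [458.7, 96.0, 230.4]
eef_rot: [-0.602, 0.798, 0.0, 0.0]
tool_pos: [461.5, 94.4, 229.8]
eef_rot: [-0.601, 0.799, 0.0, -0.0]
[461.4  94.5 229.8] -16.065858215504505
(275, 133, 75, 119)
(array([456.,  79.]), [64.85533905029297, 104.05226135253906], np.float32(-15.989601))
(array([455.5,  77. ]), [62.2691650390625, 99.90311431884766], np.float32(-15.9895935))
(array([455.1,  75.7]), [60.54511260986328, 97.13702392578125], np.float32(-15.989624))
```

View pics/v8.png

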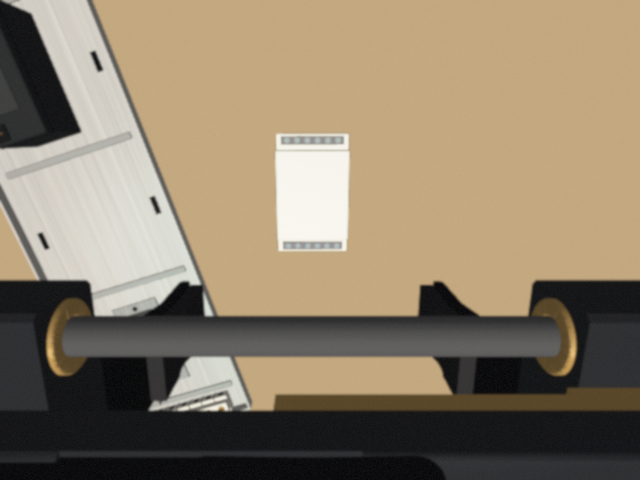

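The charger is upright at pixels (275–349, 133–251), aligned with the tool. At 20 mm height it measures 62×100 mm, as it should.

```bash

python3 -m jog '[-0.008,-0.0233,-0.05,0,0,0,-0.008,-0.0233,-0.11,0,0,0,-0.008,-0.0233,-0.17,0,0,0,-0.008,-0.0233,-0.21,0,0,0,-0.008,-0.0233,-0.22,0,0,0]' 0 | sed -n 2,4p
python3 -m jog '[0,0,-0.02,0,0,0,0,0,-0.045,0,0,0,0,0,-0.06,0,0,0,0,0,-0.067,0,0,0,0,0,-0.067,0,0,0]' | sed -n 2,4p
python3 -m jog '[0,0,0,0,0,0,0,0,0,0,0,0,0,0,0,0,0,0,0,0,0,0,0,0,0,0,0,0,0,0]' 1 | sed -n 5p
python3 -m jog '[0,0,0,0,0,0,0,0,0,0,0,0,0,0,0,0,0,0,0,0,0,0,0,0,0,0,0,0,0,0]'
```

```text
tool_pos: [453.0, 76.0, 62.0]
eef_rot: [-0.601, 0.799, 0.001, -0.004]
wrist_force: [-0.6, -0.8, 0.6]
tool_pos: [455.5, 77.6, 15.2]
eef_rot: [-0.602, 0.799, -0.0, 0.0]
wrist_force: [-0.1, -0.4, 0.1]
grip_width: 59.9
clock: 19.0
tool_pos: [455.2, 77.7, 15.3]
eef_rot: [-0.602, 0.798, -0.0, 0.0]
wrist_force: [-1.0, 0.4, 6.8]
grip_width: 59.8
grip_force: 30.0
```

```bash

python3 -m jog '[0,0,0.03,0,0,0,0,0,0.07,0,0,0,0,0,0.11,0,0,0,0.02,-0.003,0.14,0,0,0.01,0.05,-0.007,0.169,0,0,0.02]' | sed -n 2,6p
python3 -m jog '[0.055,-0.007,0,0,0,0.02,0.11,-0.015,0,0,0,0.04,0.16,-0.022,0,0,0,0.06,0.19,-0.026,0,0,0,0.0764,0.2075,-0.028,0,0,0,0.0764]' | sed -n 2,3p
python3 -m jog '[0,0,0,0,0,0,0,0,0,0,0,0,0,0,0,0,0,0,0,0,0,0,0,0,0,0,0,0,0,0]'
python3 snap.py w_seat2
python3 - <<'E'
from h import *
a=cv2.imread("pics/w_seat2.png");cv2.imwrite("pics/v9.png",a)
E
```

```text
tool_pos: [491.1, 72.0, 142.1]
eef_rot: [-0.627, 0.779, 0.001, -0.001]
wrist_force: [0.3, -0.0, -3.4]
grip_width: 59.8
grip_force: 30.0
tool_pos: [648.9, 50.7, 139.3]
eef_rot: [0.715, -0.699, -0.001, 0.001]
clock: 20.5
tool_pos: [647.5, 51.5, 142.0]
eef_rot: [0.716, -0.698, -0.0, -0.0]
wrist_force: [-0.4, -0.1, -2.5]
grip_width: 59.6
grip_force: 30.0
```

View pics/v9.png

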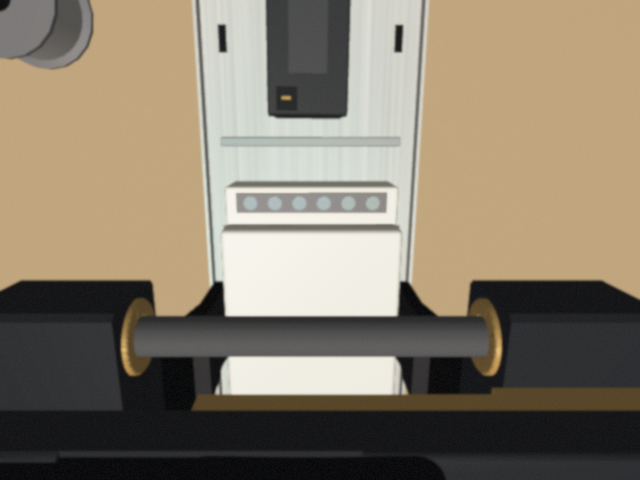

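```bash
python3 - <<'E'
from h import *
import pickle
c=pickle.load(open("pics/w_seat2.pkl","rb"));s=bot.sense();p=s["tool_pos"];Rt=R.from_quat(s["eef_rot"]).as_matrix();print(p)
for uv,z in(((227,187),4.8),((397,187),4.8),((223,230),14.8),((401,230),14.8)): print((cast(uv,p[2]+z,c)[0]-p)@Rt)
print("batt near end",cast([(269,113),(348,113)],54,c))
import tray
tray.run("w_seat2",[(128,156,-62.5)],rows=(70,270),cols=(150,470))
E
```

```text
[647.7  51.5 142.1]
[ 50.1 -28.7  -4.8]
[50.1 29.3 -4.8]
[ 37.3 -28.7 -14.8]
[ 37.4  29.3 -14.8]
batt near end [[672.  -26.3  54. ]
 [629.8 -27.4  54. ]]
edge yaw 1.3286947 pt [719.5   9. ]
edge yaw 1.4023788 pt [579.2   5.6]
width 140.30829
bead row 140.89539759587282 at [648.5 -11.6] midline x 649.8006500315275
seat 125 645.3323627242 175.86574949590997
seat 0 648.311220898774 50.90125288336114
seat -125 651.2900791642812 -74.06324754388496
```

```bash

python3 -m jog '[0.0003,-0.0005,-0.03,0,0,0,0.0003,-0.0005,-0.07,0,0,0,0.0003,-0.0005,-0.11,0,0,0,0.0003,-0.0005,-0.14,0,0,0,0.0003,-0.0005,-0.152,0,0,0]' | sed -n 2,6p
python3 -m jog '[0,0,-0.003,0,0,0,0,0,-0.006,0,0,0,0,0,-0.009,0,0,0,0,0,-0.012,0,0,0,0,0,-0.013,0,0,0]'
python3 -m jog '[0,0,-0.001,0,0,0,0,0,-0.001,0,0,0,0,0,-0.001,0,0,0,0,0,-0.001,0,0,0,0,0,-0.001,0,0,0]'
```

```text
tool_pos: [646.5, 50.6, 25.2]
eef_rot: [0.715, -0.699, -0.001, 0.002]
wrist_force: [-0.4, 0.1, -2.2]
grip_width: 60.0
grip_force: 30.0
clock: 21.55
tool_pos: [648.5, 51.0, 18.4]
eef_rot: [0.716, -0.699, 0.0, -0.0]
wrist_force: [-0.4, 0.4, -2.2]
grip_width: 59.9
grip_force: 30.0
clock: 22.05
tool_pos: [648.4, 50.9, 17.4]
eef_rot: [0.716, -0.699, 0.0, -0.0]
wrist_force: [-0.3, -0.6, -0.6]
grip_width: 60.2
grip_force: 30.0
```

```bash

python3 -m jog '[0,0,-0.0006,0,0,0,0,0,-0.0006,0,0,0,0,0,-0.0006,0,0,0,0,0,-0.0006,0,0,0,0,0,-0.0006,0,0,0]' | sed -n 2,4p
python3 -m jog '[0,0,0,0,0,0,0,0,0,0,0,0,0,0,0,0,0,0,0,0,0,0,0,0,0,0,0,0,0,0]' 0 | sed -n 2,6p
python3 -m jog '[0,0,0.04,0,0,0,0,0,0.1,0,0,0,0,0,0.16,0,0,0,0,0,0.22,0,0,0,-0.02,-0.035,0.284,0,0,0]'| sed -n 2,6p
python3 -m jog '[-0.253,-0.445,0,0,0,0.0757,-0.253,-0.445,0,0,0,0.0757,-0.253,-0.445,0,0,0,0.0757,-0.253,-0.445,0,0,0,0.0757,-0.253,-0.445,0,0,0,0.0757]'| sed -n 2,3p
```

```text
tool_pos: [648.4, 50.9, 17.4]
eef_rot: [0.716, -0.699, 0.0, -0.0]
wrist_force: [-2.1, -0.1, 5.2]
tool_pos: [648.3, 50.9, 16.5]
eef_rot: [0.716, -0.699, -0.0, 0.0]
wrist_force: [0.5, -0.5, 1.1]
grip_width: 85.5
grip_force: 0.0
tool_pos: [636.1, 29.3, 226.0]
eef_rot: [0.717, -0.698, 0.001, -0.001]
wrist_force: [-0.2, -0.3, -0.4]
grip_width: 87.5
grip_force: 0.0
tool_pos: [510.2, -191.0, 224.3]
eef_rot: [0.794, -0.609, 0.0, -0.0]
```

```bash

python3 -m jog '[-0.03,-0.06,0.008,0,0,0,-0.06,-0.11,0.008,0,0,0,-0.0896,-0.157,0.008,0,0,0,-0.0896,-0.157,0.008,0,0,0,-0.0896,-0.157,0.008,0,0,0]'| sed -n 2,3p
python3 snap.py w_r2; python3 - <<'E'
from h import *
import pickle
im=cv2.imread("pics/w_r2.png");c=pickle.load(open("pics/w_r2.pkl","rb"));hsv=cv2.cvtColor(im,cv2.COLOR_BGR2HSV)
s=bot.sense();p=s["tool_pos"];Rt=R.from_quat(s["eef_rot"]).as_matrix();print(p,np.degrees(np.arctan2(Rt[1,1],Rt[0,1]))%360-180)
m=255-cv2.inRange(hsv,(8,75,60),(25,255,255));b=blob(im,m,(240,90,390,280));print(cv2.boundingRect(b))
for z in(3,15,30):print(rect(cast(b,z,c)))
cv2.imwrite("pics/v10.png",im)
E
```

```text
tool_pos: [443.7, -308.0, 230.0]
eef_rot: [0.793, -0.61, 0.0, -0.0]
[ 444.2 -307.4  230. ] 14.960512926674852
(290, 159, 43, 64)
(array([ 448.4, -325.9]), [36.99932098388672, 55.91544723510742], np.float32(15.586136))
(array([ 448.8, -327.4]), [35.82577896118164, 54.141910552978516], np.float32(15.586166))
(array([ 449.3, -329.3]), [34.35883331298828, 51.92497634887695], np.float32(15.586197))
```

View pics/v10.png

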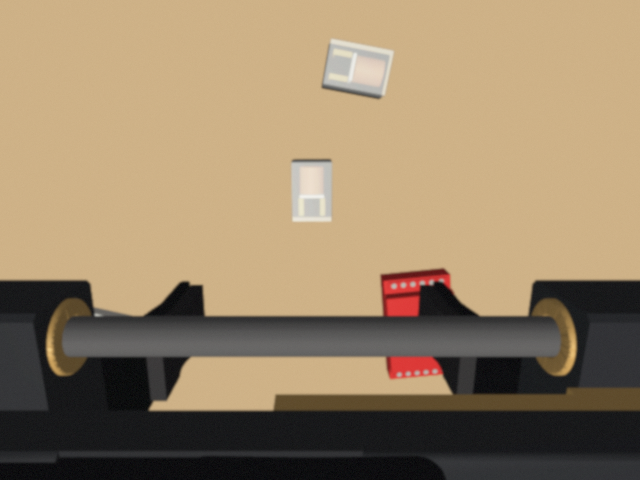

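The target relay is upright at pixels (290–333, 159–223), with the second relay beyond it at (358,68). The red charger is clear of the fingers.

```bash

python3 -m jog '[0.0064,-0.0279,-0.05,0,0,0.002,0.0064,-0.0279,-0.11,0,0,0.002,0.0064,-0.0279,-0.17,0,0,0.002,0.0064,-0.0279,-0.21,0,0,0.002,0.0064,-0.0279,-0.22,0,0,0.002]' 0 | sed -n 2,4p
python3 -m jog '[0,0,-0.02,0,0,0,0,0,-0.045,0,0,0,0,0,-0.06,0,0,0,0,0,-0.068,0,0,0,0,0,-0.068,0,0,0]' | sed -n 2,4p
python3 -m jog '[0,0,0,0,0,0,0,0,0,0,0,0,0,0,0,0,0,0,0,0,0,0,0,0,0,0,0,0,0,0]' 1 | sed -n 5p
python3 -m jog '[0,0,0,0,0,0,0,0,0,0,0,0,0,0,0,0,0,0,0,0,0,0,0,0,0,0,0,0,0,0]'
```

```text
tool_pos: [447.5, -326.1, 61.3]
eef_rot: [0.796, -0.606, -0.004, 0.001]
wrist_force: [0.4, 1.2, -0.1]
tool_pos: [449.5, -328.0, 14.0]
eef_rot: [0.795, -0.606, -0.0, 0.0]
wrist_force: [-1.2, -0.1, 0.1]
grip_width: 55.3
clock: 26.6
tool_pos: [449.0, -328.2, 14.0]
eef_rot: [0.795, -0.606, -0.0, 0.0]
wrist_force: [0.4, 0.0, 0.6]
grip_width: 33.9
grip_force: 30.0
```

```bash

python3 -m jog '[0,0,0.03,0,0,0,0,0,0.08,0,0,0,0,0,0.13,0,0,0,0,0,0.17,0,0,0,0,0,0.187,0,0,0]' | sed -n 2,6p
python3 -m jog '[0.02,0.038,0,0,0,-0.01,0.048,0.091,0,0,0,-0.02,0.076,0.144,0,0,0,-0.03,0.104,0.197,0,0,0,-0.04,0.132,0.25,0,0,0,-0.05]' | sed -n 2,3p
python3 -m jog '[0.028,0.053,0,0,0,-0.01,0.056,0.106,0,0,0,-0.02,0.084,0.159,0,0,0,-0.028,0.112,0.212,0,0,0,-0.028,0.134,0.2556,0,0,0,-0.028]' | sed -n 2,3p
python3 -m jog '[0,0,0,0,0,0,0,0,0,0,0,0,0,0,0,0,0,0,0,0,0,0,0,0,0,0,0,0,0,0]'
python3 snap.py w_seat4
python3 - <<'E'
from h import *
a=cv2.imread("pics/w_seat4.png");cv2.imwrite("pics/v11.png",a)
E
```

```text
tool_pos: [450.5, -328.8, 157.5]
eef_rot: [0.795, -0.606, 0.003, -0.001]
wrist_force: [0.0, 0.7, -0.5]
grip_width: 33.6
grip_force: 30.0
tool_pos: [547.9, -139.0, 152.9]
eef_rot: [0.745, -0.667, -0.001, 0.001]
tool_pos: [648.8, 53.3, 152.4]
eef_rot: [0.715, -0.699, -0.001, 0.001]
clock: 28.6
tool_pos: [648.2, 49.9, 154.4]
eef_rot: [0.715, -0.699, -0.0, 0.0]
wrist_force: [-0.1, -0.4, -1.2]
grip_width: 33.6
grip_force: 30.0
```

View pics/v11.png

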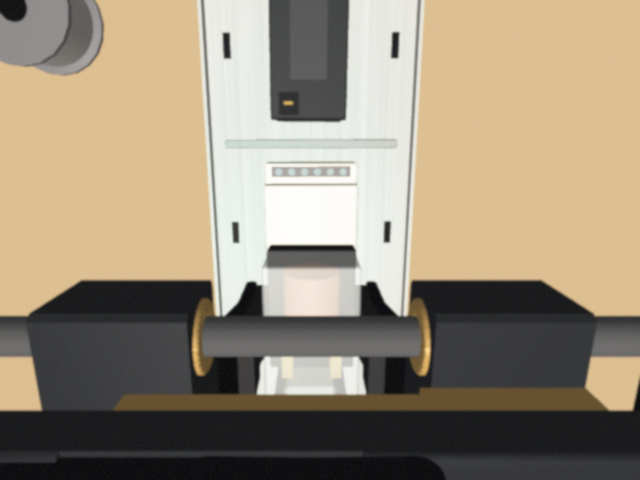

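```bash
python3 - <<'E'
from h import *
import pickle
c=pickle.load(open("pics/w_seat4.pkl","rb"));s=bot.sense();p=s["tool_pos"];Rt=R.from_quat(s["eef_rot"]).as_matrix();print(p)
for n,uv,z in(("step",[(265,163),(357,163)],22),("top",[(265,184),(357,184)],32),("relay bot",[(269,246),(354,246)],p[2]-14),("relay top",[(264,267),(360,267)],p[2]+16),("batt",[(271,119),(346,119)],54)): 
    q=(cast(uv,z,c)-p)@Rt;print(n,q[:,:2].ravel(),cast(uv,z,c).mean(0))
E
```

```text
[648.3  50.  154.5]
step [ 49.3 -29.9  49.3  30.1] [649.3   0.7  22. ]
top [ 36.8 -29.2  36.8  29.4] [649.1  13.2  32. ]
relay bot [ 24.5 -16.8  24.5  17.1] [648.7  25.5 140.5]
relay top [ 25.3 -15.6  25.3  16.1] [648.6  24.7 170.5]
batt [ 75.9 -22.5  75.9  19.8] [651.4 -25.8  54. ]
```

```bash

python3 -m jog '[-0.0005,0.0004,-0.03,0,0,0,-0.0005,0.0004,-0.07,0,0,0,-0.0005,0.0004,-0.1,0,0,0,-0.0005,0.0004,-0.122,0,0,0,-0.0005,0.0004,-0.132,0,0,0]' | sed -n 2,6p
python3 -m jog '[0,0,-0.003,0,0,0,0,0,-0.006,0,0,0,0,0,-0.009,0,0,0,0,0,-0.011,0,0,0,0,0,-0.0115,0,0,0]'
python3 -m jog '[0,0,-0.001,0,0,0,0,0,-0.001,0,0,0,0,0,-0.001,0,0,0,0,0,-0.001,0,0,0,0,0,-0.001,0,0,0]'
```

```text
tool_pos: [647.1, 50.5, 53.5]
eef_rot: [0.715, -0.699, -0.001, 0.001]
wrist_force: [0.0, 0.7, -1.4]
grip_width: 33.5
grip_force: 30.0
clock: 29.65
tool_pos: [648.4, 51.3, 47.0]
eef_rot: [0.715, -0.699, 0.0, -0.0]
wrist_force: [0.5, -0.5, -1.8]
grip_width: 34.2
grip_force: 30.0
clock: 30.15
tool_pos: [648.3, 51.3, 46.1]
eef_rot: [0.715, -0.699, 0.0, -0.0]
wrist_force: [0.1, 1.5, 0.6]
grip_width: 33.5
grip_force: 30.0
```

```bash

python3 -m jog '[0,0,-0.0004,0,0,0,0,0,-0.0004,0,0,0,0,0,-0.0004,0,0,0,0,0,-0.0004,0,0,0,0,0,-0.0004,0,0,0]' | sed -n 4p
python3 -m jog '[0,0,0,0,0,0,0,0,0,0,0,0,0,0,0,0,0,0,0,0,0,0,0,0,0,0,0,0,0,0]' 0 | sed -n 2,6p
python3 -m jog '[0,0,0.02,0,0,0,0,0,0.06,0,0,0,0,0,0.12,0,0,0,0,0,0.18,0,0,0,0,0,0.24,0,0,0]'| sed -n 2,6p
python3 -m jog '[0,0.27,0.1,0,0,0,0,0.27,0.1,0,0,0,0,0.27,0.1,0,0,0,0,0.27,0.1,0,0,0,0,0.27,0.1,0,0,0]'| sed -n 2,3p
python3 -m jog '[0,0,0,0,0,0,0,0,0,0,0,0,0,0,0,0,0,0,0,0,0,0,0,0,0,0,0,0,0,0]' | sed -n 2,6p
python3 snap.py w_end; cp pics/w_end.png pics/v12.png
```

```text
wrist_force: [-1.6, 0.1, 4.5]
tool_pos: [648.2, 51.2, 45.3]
eef_rot: [0.715, -0.699, -0.0, 0.0]
wrist_force: [0.8, 0.3, 0.0]
grip_width: 66.0
grip_force: 0.0
tool_pos: [648.0, 51.1, 228.9]
eef_rot: [0.715, -0.699, 0.0, -0.001]
wrist_force: [0.6, -1.0, 0.7]
grip_width: 86.8
grip_force: 0.0
tool_pos: [648.2, 258.1, 303.9]
eef_rot: [0.717, -0.697, 0.001, -0.003]
tool_pos: [648.3, 252.5, 300.5]
eef_rot: [0.715, -0.699, -0.0, 0.0]
wrist_force: [0.4, 0.3, -0.5]
grip_width: 86.8
grip_force: 0.0
```

View pics/v12.png

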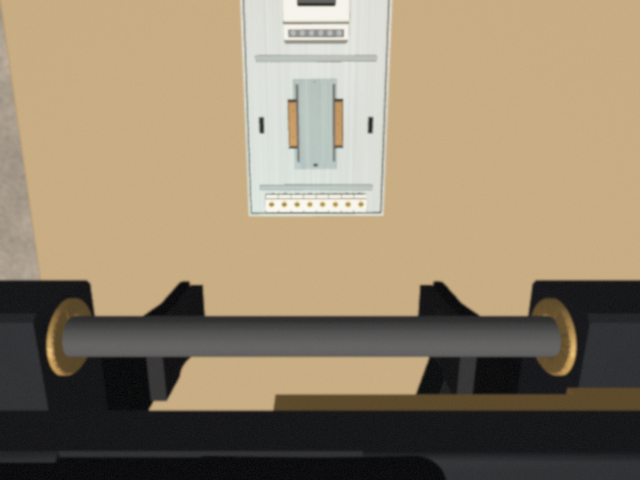

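The transformer stands upright in the seat by the terminal block, with its foot on rows 79–168 and its windings on columns 288–343, between beads at rows 58 and 187. A numeric check and the top view come next.

```bash
python3 - <<'E'
from h import *
import pickle
c=pickle.load(open("pics/w_end.pkl","rb"))
for n,uv,z in(("foot far/near",[(316,79),(316,168)],4),("footside far",[(294,80),(336,80)],4),("foot near",[(294,166),(337,166)],4),("wind",[(288,120),(343,120)],49),("beads",[(316,58),(316,187)],4.5)):
    q=cast(uv,z,c)[:,:2];print(n,q.ravel(),q.mean(0))
cv2.imwrite("pics/top1.png",bot.get_image("top")) 
im=cv2.imread("pics/top1.png");cv2.imwrite("pics/v13.png",cv2.resize(im[115:350,60:540],None,fx=1.6,fy=1.6,interpolation=2))
E
```

```text
foot far/near [645.8 132.8 643.7 219. ] [644.8 175.9]
footside far [667.4 134.1 626.2 133.2] [646.8 133.7]
foot near [666.4 217.5 622.1 216.5] [644.3 217. ]
wind [670.7 173.3 621.  172.2] [645.8 172.8]
beads [646.3 113.7 643.2 238.5] [644.8 176.1]
```

View pics/v13.png

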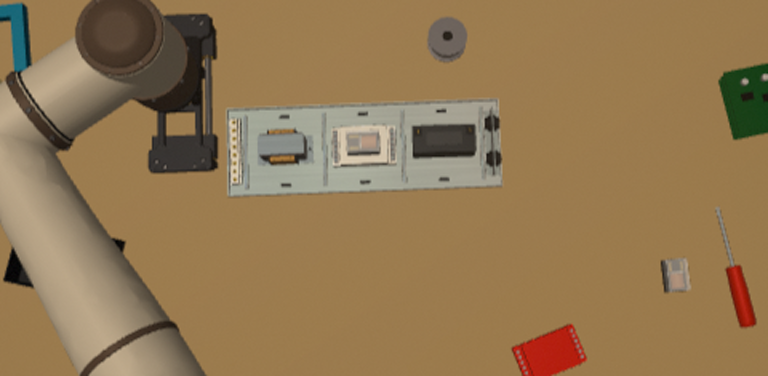

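The top view shows all four parts upright and centred in the right seats, with the relay on the charger and nothing else moved. The transformer centre measures (645,176) against its seat at (645,176).

```bash
python3 -c "
from bench import bot
print(bot.hand_in())"
```

```text
the job is handed in; nothing more can be done
None
```

The tray is laid out as asked and handed in at about 32 s of the 91 s allowed. By the camera checks every part is within about 1 mm of centre; the hand-in returned no verdict.

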